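# Return the small tub through the sprung flap

## Task

Put the smaller of the two white tubs away in the grey returns box: use the gripper to push it well down through the sprung flap in the box's top until it drops inside and the flap has closed again behind it. Push it through, do not toss it onto the flap, and leave the large tub, the valve and the glue bottle undisturbed.

Things in the scene. Friction and masses are not known exactly. Their poses are not given: they have to be found in the camera images.
- tub_small: the smaller white lidded tub, round, standing upright on the bench: body 60 mm across, lid rim 64 mm across between 54 and 66 mm height, 66 mm high in all, about 0.22 kg. Origin: centre of its underside, z up.
- returns_box: grey steel box fixed on the bench, 180 (x) x 210 (y) x 185 mm high, hollow, window in its front. Origin: centre of its underside; z up, front faces its own -x. The top has one centred opening, 96 mm along x, 150 mm along y. Below its front edge a slippery black guide leads 6 mm inward, then straight down to 99 mm below the top. Walls 4 mm, inner floor 8 mm up.
- mouth (a point): centre of the opening in the top of the returns box, level with its top face, 185 mm above the box's origin.
- flap_leaf (a joint): angle of the aluminium flap (97 mm long) that closes the opening from 5 mm below the top face, hinged at its far edge (box +x side), hinge along box y. 0 = shut, level; 1.57 = straight down. A weak spring (0.16 N m) shuts it: the tub's weight alone does not open it, a few N more do. Let go with its lid well below the box's top, the tub slips in and the flap shuts; let go higher, it may stick.
- tub_large: the larger white lidded tub, 87 mm across, 88 mm high, a bystander. Origin: centre of its underside.
- ball_valve: brass ball valve with a red lever, 36 x 85 x 50 mm, a bystander. Origin: centre of its underside.
- glue_bottle: small white bottle standing upright, 25 mm across, 80 mm high, a bystander. Origin: centre of its underside.

How it is judged:
By the outcome, as a careful person would: the job done as asked, in the order asked, and still so for the second after the job is handed in, with the robot touching nothing.
It also fails if it takes over 35 s, if anything falls off the work surface, if the arm or the gripper's body presses on something with over 40 N, if the wrist force passes 120 N, or if a joint passes its speed limit or range.

## Robot

A 7-joint arm with a two-finger parallel gripper is mounted at the origin on a cart in front of the work surface, level with it; the furniture and walls round the work are solid. World frame = base frame: x ahead of the robot, y to its left, z up, the work surface at z = 0. Lengths are in m, angles in rad, forces in N, time in s.
With the tool pointing down it reaches from about 0.4 to 0.85 m from the base axis. Payload 10.4 kg.
Tool frame: the origin (TCP) lies on the centre line of the jaws, within the pads' length; the fingertips stand r.finger_overhang ahead of it and the grasp point (between the pads) lies 5 mm behind it (r.finger_overhang is the distance from the TCP to the fingertips, in m); z points along the fingers, y is the line along which they close (so a half turn about z gives the same grasp; the last joint's range is limited). The gripper opens to 87 mm and grips with 3 to 60 N. Pads are 19 mm wide; open, the fingers measure 117 mm over their backs; the gripper's body (75 mm by 190 mm) begins 51 mm behind the grasp point.
Start: joints at [1.122, 0.332, -0.065, 1.46, 0.022, 1.35, -0.088], TCP at [0.258, -0.569, 0.207] pointing down, gripper open.
Joint ranges: [-2.6, 2.6], [-0.5, 2.12], [-1.47, 1.34], [0.16, 2.42], [-1.27, 4.41], [0.06, 2.06], [-2.6, 2.6]. Speed limits (rad/s): [2.22, 2.22, 2.79, 2.79, 3.14, 3.14, 3.14].

## Interface

Orientations are given as a unit quaternion [x, y, z, w].
In Python, from bench import read_state, viewer, r gives the robot as it stands.
- The arm moves only by the tool carry_out, never from a script. Its argument "moves" is a list of rows, each a list of 6 numbers: the shift along the tool's x, y, z in units of 40 mm (1.0 is 40 mm), then the turn, a rotation vector about the tool's x, y, z in units of 8 degrees (1.0 is 8 degrees). A call has 1 to 20 rows; each row shifts and turns the commanded pose from where the row before left it, along the tool's axes as they then stand; what a row does not reach is not made up. A row lasts 1/8 s, in which the tool goes at most 62.5 mm and 10.7 degrees, less where a joint would pass 70% of its speed; a pose out of reach is approached as far as the arm can. A call is refused whole if a number of a shift passes 1 or a number of a turn 1, either way. A call with a gripper value outside its range is refused whole. "fingers" is the finger opening in mm, from 0 to 87, set as the call begins (left out, the last holds). The fingers move at their own pace and stop on an object; "force" is the grip in N (left out, the last holds). Time passes only in rows, so rows that do not move let the fingers close. It gives the time, the measured TCP pose, the force, the opening and the grip force at its end, in the units of the state.
- read_state(): the state, without advancing time (a new reading comes with each control period).
- viewer.camera(name): name is "side" or "top"; returns a dict with "pixels" (400x640x3 uint8, red, green, blue), "range_z" (400x640 float32, m along the optical axis (not along the pixel's ray), 0 where there is no reading), "fx", "fy", "cx", "cy" (pixels), "k1" (the pictures are not rectified: a ray, as slopes to the right and down, at radius r is drawn at 1 + k1 r^2 times it, then the intrinsics apply), "xyz" and "orientation" of the camera in the world. Camera axes: x right, y down, z forward; pixel columns grow to the right and rows downward; lengths in m; the calibration is good to about 2 mm. A picture is of the moment at which its call begins.
- r.close_job(): hands the job in; it is judged then, once.
The state is a dict: "time": time; "joint_positions": joint angles; "joint_vel": joint speeds; "joint_torque": joint torques, N m; "ee_pos": TCP position; "eef_rot": TCP orientation; "ft_force": force on the tool from outside, world axes, zero at the start; "torque": the same for the moment, N m; "width": finger opening in m; "grip_force": force on a finger pad.
Only numpy, scipy, OpenCV 4.12 (cv2) and the standard library are available. Lean on these libraries where they do the work, as an engineer would, in place of code of your own. Each camera call takes 0.05 s, during which the arm holds its last target. There are 200 camera calls.

## Working session

There is one attempt and no reset: what is moved stays moved. The work goes in short steps, Python scripts to look and compute and a tool call to move; the robot and the scene stay as the last step left them, time stands still between calls to the robot, and variables do not carry over. Pictures are saved under pics/ and viewed, at most 10 in all, crops included, and the job is handed in when it is done.

Besides the shell and the picture viewer there is one more tool, called after ">>>" as a command line: name --pt "numbers of a row" for each row, then --argument value for the rest. carry_out: Moves the arm, as the interface text tells. Its arguments: {"type":"object","properties":{"moves":{"type":"array","items":{"type":"array","items":{"type":"number"}}},"fingers":{"type":"number"},"force":{"type":"number"}},"required":["moves"]}

```bash
mkdir -p pics; cat > h.py <<'E'
import numpy as np, cv2
from scipy.spatial.transform import Rotation as R
from bench import read_state, viewer, r
def cloud(c):
    K=np.array([[c["fx"],0,c["cx"]],[0,c["fy"],c["cy"]],[0,0,1.]])
    v,u=np.mgrid[0:400,0:640].astype(float)
    p=cv2.undistortPoints(np.stack([u.ravel(),v.ravel()],1)[:,None],K,np.array([c["k1"],0,0,0.]))[:,0]
    z=c["range_z"].ravel()
    P=np.c_[p*z[:,None],z]
    W=R.from_quat(c["orientation"]).apply(P)+c["xyz"]
    W[z==0]=np.nan
    return W.reshape(400,640,3)
def snap(n,f):
    c=viewer.camera(n); cv2.imwrite(f,c["pixels"][...,::-1]); return c,cloud(c)
E
python3 - <<'E'
from h import *
import pickle
for n in("top","side"):
    c,W=snap(n,f"pics/{n}0.png"); np.save(n+"0.npy",W)
    print(n,c["xyz"],c["orientation"],c["fx"],c["k1"],np.isnan(W[...,0]).mean())
s=read_state();print(s["time"],s["ee_pos"],s["eef_rot"],s["ft_force"],s["width"],r.finger_overhang)
E
```

```text
top [ 0.38617875 -0.05822192  1.55217498] [-0.70117851  0.71001787 -0.05102942  0.04024071] 461.3461336778715 -0.11522902663075499 0.0042421875
side [0.54309793 0.92253646 0.78403485] [ 0.00348852  0.87961926 -0.47556488  0.0097898 ] 515.6977876530707 -0.03345046167892031 0.004
0.1 [ 0.25799348 -0.56886622  0.20664157] [ 9.77422578e-01  2.11292921e-01 -1.65626982e-04 -6.15306181e-04] [-0.55413392 -0.08009444 -0.18792113] 0.0872093787442763 0.014
```

View pics/top0.png

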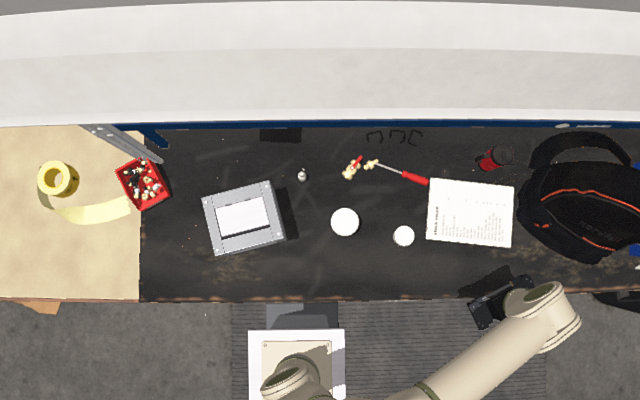

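View pics/side0.png

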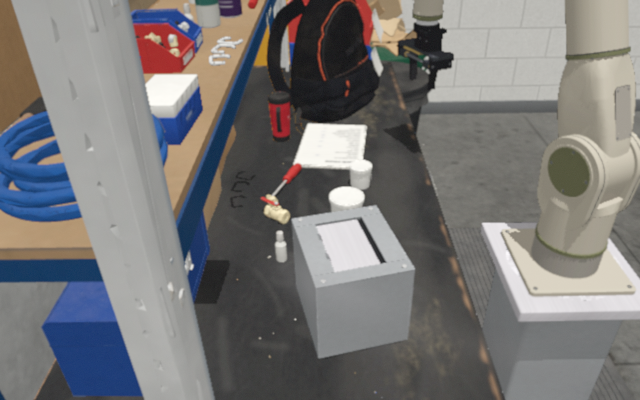

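The top view shows the small tub at about (404,236), the large tub at (345,222), the box at (244,218) slightly turned, the glue bottle at (302,175) and the valve at (352,168). The side view shows a dark slot (the guide) on the robot side of the opening, so the hinge is on the far side.

```bash
cat > m.py <<'E'
from h import *
W=np.load("top0.npy");z=W[...,2]
def blob(u0,u1,v0,v1,zl,zh):
    m=np.zeros(z.shape,np.uint8);m[v0:v1,u0:u1]=((z>zl)&(z<zh))[v0:v1,u0:u1]
    p=W[m>0]; (c,d,a)=cv2.minAreaRect(p[:,:2].astype(np.float32)); cc,rad=cv2.minEnclosingCircle(p[:,:2].astype(np.float32))
    return len(p),np.round(p.mean(0),4),np.round(c,4),np.round(d,4),round(a,2),np.round(cc,4),round(rad,4)
print("small",blob(388,420,222,250,.05,.08))
print("large",blob(326,364,204,240,.075,.1))
print("box",blob(190,300,170,262,.178,.2))
print("boxall",blob(190,300,170,262,.165,.2))
print("glue",blob(292,312,162,190,.03,.1))
print("valve",blob(338,366,150,182,.02,.08))
# rim via side view
S=np.load("side0.npy");
m=(abs(S[...,2]-.185)<.006)&(S[...,1]>.1)&(S[...,0]>.2)&(S[...,0]<.8)
p=S[m][:,:2].astype(np.float32);print("side box",len(p),cv2.minAreaRect(p))
m=np.zeros(S.shape[:2],bool);m[155:195,345:378]=1;m&=(S[...,2]>.058)&(S[...,2]<.075);p=S[m]
print("side small",len(p),cv2.minEnclosingCircle(p[:,:2].astype(np.float32)),p[:,2].mean())
print("flap z",np.nanmedian(z[205:228,225:262]),"bench",np.nanmedian(z[255:280,330:400]))
E
python3 m.py
```

```text
small (322, array([ 0.4538, -0.3555,  0.0651]), array([ 0.4534, -0.3551]), array([0.0628, 0.062 ]), 87.03, array([ 0.4536, -0.3559]), 0.033)
large (591, array([ 0.5012, -0.1612,  0.0872]), array([ 0.5011, -0.1612]), array([0.0836, 0.0836]), 89.42, array([ 0.5012, -0.1617]), 0.0441)
box (3922, array([0.5073, 0.1504, 0.1842]), array([0.5077, 0.1513]), array([0.1813, 0.2105]), 14.27, array([0.5083, 0.1505]), 0.1365)
boxall (4212, array([0.5071, 0.1501, 0.1836]), array([0.5076, 0.1512]), array([0.1813, 0.2107]), 14.38, array([0.5083, 0.1505]), 0.1365)
glue (49, array([ 0.6561, -0.0251,  0.0615]), array([ 0.6576, -0.0255]), array([0.0202, 0.0236]), 14.04, array([ 0.6585, -0.0249]), 0.0127)
valve (196, array([ 0.685 , -0.195 ,  0.0353]), array([ 0.6875, -0.199 ]), array([0.0451, 0.0836]), 34.09, array([ 0.6905, -0.1981]), 0.0428)
side box 4919 ((0.5422751903533936, 0.3019755780696869), (0.44723525643348694, 0.24357792735099792), 73.4857177734375)
side small 242 ((0.45195043087005615, -0.3510819673538208), 0.037393003702163696) 0.06312645869668679
flap z 0.18058105548048387 bench 0.0008863707888633332
```

>>> carry_out --pt "0 0 0 0 0 0.63" --pt "0 0 0 0 0 0.63" --pt "0 0 0 0 0 0" --fingers 87 --force 50

```text
time: 0.48
ee_pos: [0.2581, -0.569, 0.207]
eef_rot: [0.992, 0.125, -0.0, -0.0]
ft_force: [-0.9, 0.7, 0.9]
width: 0.0868
grip_force: 0.0
```

```bash
cat > d.py <<'E'
import sys
from h import *
B=np.array([.5077,.1513]);yaw=np.radians(14.3)
def bp(x,y): return B+np.array([x*np.cos(yaw)-y*np.sin(yaw),x*np.sin(yaw)+y*np.cos(yaw)])
def to(xyz):
    s=read_state();q=R.from_quat(s["eef_rot"])
    print("t",round(s["time"],2),"pos",np.round(s["ee_pos"],4),"w",round(s["width"],4),"F",np.round(s["ft_force"],1))
    print("units",np.round(q.inv().apply(np.array(xyz)-s["ee_pos"])/.04,2))
    Rt=R.from_matrix(np.array([[np.cos(yaw),np.sin(yaw),0],[np.sin(yaw),-np.cos(yaw),0],[0,0,-1]]).T)
    print("turn units",np.round((q.inv()*Rt).as_rotvec(degrees=True)/8,2))
E
python3 -c "
from d import *
to([.4535,-.3553,.207]); print(bp(-.006,0))"
```

```text
t 0.47 pos [ 0.2581 -0.569   0.207 ] w 0.0868 F [-0.9  0.7  0.9]
units [ 6.06 -3.97  0.  ]
turn units [-0.    0.    0.01]
[0.50188591 0.14981801]
```

>>> carry_out --pt "0.76 -0.5 0 0 0 0" --pt "0.76 -0.5 0 0 0 0" --pt "0.76 -0.5 0 0 0 0" --pt "0.76 -0.5 0 0 0 0" --pt "0.76 -0.5 0 0 0 0" --pt "0.76 -0.5 0 0 0 0" --pt "0.76 -0.5 0 0 0 0" --pt "0.74 -0.47 0 0 0 0" --pt "0 0 0 0 0 0" --pt "0 0 0 0 0 0"

```text
time: 1.72
ee_pos: [0.4532, -0.356, 0.2072]
eef_rot: [0.992, 0.125, -0.0, 0.0]
ft_force: [-1.6, 0.1, -0.7]
width: 0.087
grip_force: 0.0
```

```bash
python3 -c "
from d import *
to([.4535,-.3553,.064]); snap('side','pics/s1.png')"
```

```text
t 1.73 pos [ 0.4532 -0.356   0.2072] w 0.087 F [-1.6  0.1 -0.7]
units [ 0.01 -0.02  3.58]
turn units [0.   0.   0.01]
```

View pics/s1.png

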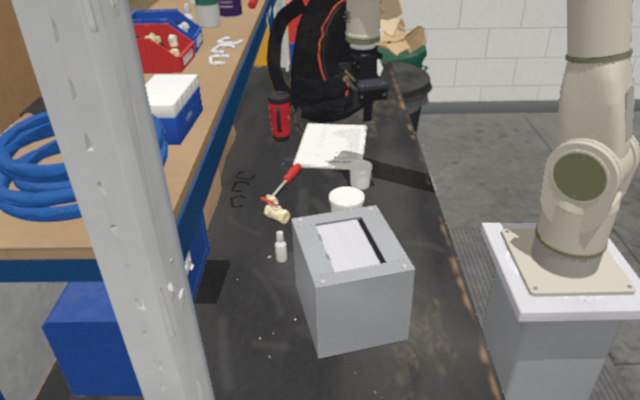

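The gripper (about 365,85) hangs above the small tub (361,173), and nothing else has moved. Next I descend to put the fingertips round the rim and close.

>>> carry_out --pt "0 0 0.6 0 0 0" --pt "0 0 0.6 0 0 0" --pt "0 0 0.6 0 0 0" --pt "0 0 0.6 0 0 0" --pt "0 0 0.6 0 0 0" --pt "0 0 0.4 0 0 0" --pt "0 0 0.18 0 0 0" --pt "0 0 0 0 0 0" --pt "0 0 0 0 0 0"

```text
time: 2.9
ee_pos: [0.4542, -0.3558, 0.065]
eef_rot: [0.992, 0.125, 0.0, 0.0]
ft_force: [-0.0, 0.1, -0.1]
width: 0.0867
grip_force: 0.0
```

>>> carry_out --pt "0 0 0 0 0 0" --pt "0 0 0 0 0 0" --pt "0 0 0 0 0 0" --pt "0 0 0 0 0 0" --pt "0 0 0 0 0 0" --pt "0 0 0 0 0 0" --pt "0 0 0 0 0 0" --pt "0 0 0 0 0 0" --fingers 50 --force 50

```text
time: 3.9
ee_pos: [0.4538, -0.3554, 0.0642]
eef_rot: [0.992, 0.125, 0.0, 0.0]
ft_force: [-0.4, -0.5, -0.3]
width: 0.0499
grip_force: 0.0
```

```bash
python3 - <<'E'
from d import *
for n in("side","top"):
    c,W=snap(n,"pics/x.png"); np.save(n+"1.npy",W)
    i=c["pixels"][...,::-1]
    i=i[110:210,300:430] if n=="side" else i[190:280,350:480]
    cv2.imwrite(f"pics/{n}2.png",cv2.resize(i,None,fx=5,fy=5,interpolation=2))
to([.4535,-.3553,.064])
E
```

```text
t 4.0 pos [ 0.4538 -0.3554  0.0641] w 0.0501 F [ 0.2 -0.3  0.4]
units [-0.01 -0.    0.  ]
turn units [ 0. -0.  0.]
```

View pics/side2.png

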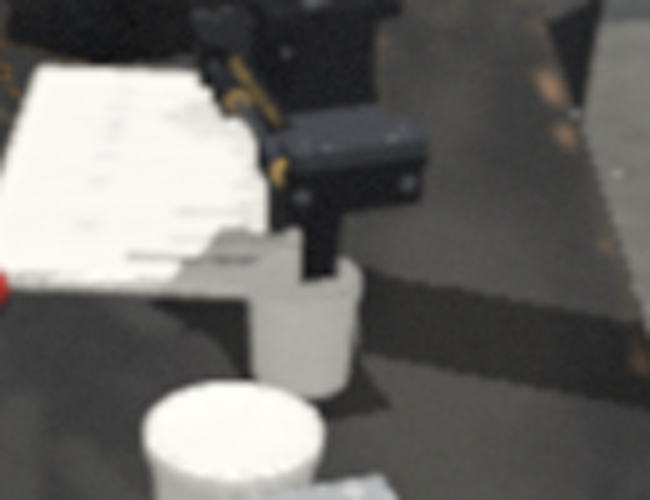

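View pics/top2.png

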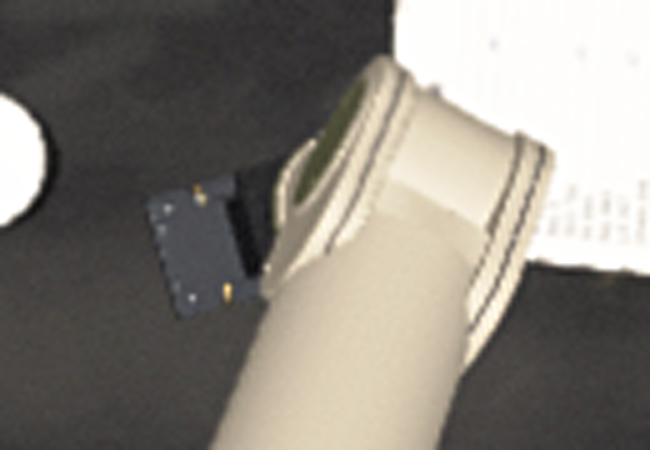

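Both crops show the fingers (tip near full-image pixel (364,165)) apparently resting above the lid rather than around it. I'll measure the fingertip height.

```bash
python3 - <<'E'
from d import *
S=np.load("side1.npy")
for v in range(148,192,3): print(v,[tuple(np.round(S[v,u],3)) for u in (353,358,364,368)])
E
```

```text
148 [(np.float64(0.471), np.float64(-0.383), np.float64(0.103)), (np.float64(0.465), np.float64(-0.26), np.float64(0.167)), (np.float64(0.449), np.float64(-0.266), np.float64(0.164)), (np.float64(0.438), np.float64(-0.269), np.float64(0.162))]
151 [(np.float64(0.471), np.float64(-0.386), np.float64(0.092)), (np.float64(0.465), np.float64(-0.26), np.float64(0.159)), (np.float64(0.449), np.float64(-0.268), np.float64(0.154)), (np.float64(0.438), np.float64(-0.267), np.float64(0.154))]
154 [(np.float64(0.471), np.float64(-0.38), np.float64(0.086)), (np.float64(0.457), np.float64(-0.381), np.float64(0.085)), (np.float64(0.445), np.float64(-0.316), np.float64(0.119)), (np.float64(0.433), np.float64(-0.322), np.float64(0.116))]
157 [(np.float64(0.464), np.float64(-0.504), np.float64(0.009)), (np.float64(0.448), np.float64(-0.501), np.float64(0.01)), (np.float64(0.444), np.float64(-0.323), np.float64(0.106)), (np.float64(0.416), np.float64(-0.517), np.float64(0.0))]
160 [(np.float64(0.465), np.float64(-0.488), np.float64(0.007)), (np.float64(0.456), np.float64(-0.384), np.float64(0.064)), (
[... 1851 characters left out ...]
float64(-0.334), np.float64(0.014)), (np.float64(0.458), np.float64(-0.33), np.float64(0.016)), (np.float64(0.441), np.float64(-0.328), np.float64(0.017)), (np.float64(0.429), np.float64(-0.339), np.float64(0.009))]
187 [(np.float64(0.48), np.float64(-0.195), np.float64(0.09)), (np.float64(0.458), np.float64(-0.33), np.float64(0.005)), (np.float64(0.441), np.float64(-0.329), np.float64(0.006)), (np.float64(0.428), np.float64(-0.341), np.float64(-0.002))]
190 [(np.float64(0.48), np.float64(-0.187), np.float64(0.086)), (np.float64(0.468), np.float64(-0.187), np.float64(0.085)), (np.float64(0.441), np.float64(-0.325), np.float64(-0.002)), (np.float64(0.43), np.float64(-0.322), np.float64(0.0))]
```

```bash
python3 - <<'E'
from d import *
S=np.load("side1.npy")
# gripper parts now: points within 0.12 m of TCP axis
s=read_state(); q=R.from_quat(s["eef_rot"])
for f in("side1.npy","top1.npy"):
    W=np.load(f).reshape(-1,3); W=W[~np.isnan(W[:,0])]
    L=q.inv().apply(W-s["ee_pos"]); m=(abs(L[:,0])<.06)&(abs(L[:,1])<.13)&(L[:,2]<-.01)&(L[:,2]>-.2)
    L=L[m]; print(f,len(L))
    for a in np.arange(-.2,-.01,.01):
        k=L[(L[:,2]>=a)&(L[:,2]<a+.01)]
        if len(k)>3: print(round(a,3),len(k),np.round(np.percentile(k[:,0],[3,97]),3),np.round(np.percentile(k[:,1],[3,50,97]),3))
S0=np.load("side0.npy")
q0=R.from_quat([.97742,.21129,0,0]);L=q0.inv().apply(S0.reshape(-1,3)-np.array([.258,-.5689,.2066])).reshape(S0.shape)
m=(abs(L[...,0])<.03)&(abs(L[...,1])<.08)&(L[...,2]<.1)&(L[...,2]>-.12)
print("start",np.histogram(L[m][:,2],np.arange(-.12,.11,.01)))
E
```

```text
side1.npy 1862
-0.2 142 [-0.034  0.035] [-0.039 -0.026  0.006]
-0.19 199 [-0.036  0.036] [-0.053 -0.04  -0.01 ]
-0.18 88 [-0.033  0.036] [-0.054 -0.05  -0.003]
-0.17 70 [-0.022  0.021] [-0.053 -0.05  -0.031]
-0.16 81 [-0.022  0.023] [-0.054 -0.049  0.001]
-0.15 86 [-0.019  0.025] [-0.054 -0.048  0.012]
-0.14 101 [-0.023  0.025] [-0.057 -0.049  0.017]
-0.13 400 [-0.033  0.035] [-0.097 -0.069  0.086]
-0.12 130 [-0.036  0.036] [-0.097 -0.092  0.077]
-0.11 194 [-0.032  0.037] [-0.092 -0.036  0.081]
-0.1 155 [-0.034  0.037] [-0.091 -0.085  0.079]
-0.09 65 [-0.035  0.035] [-0.089 -0.085  0.077]
-0.06 19 [-0.012  0.01 ] [-0.043 -0.04  -0.035]
-0.05 32 [-0.011  0.01 ] [-0.039 -0.036  0.026]
-0.04 35 [-0.01  0.01] [-0.038 -0.033  0.031]
-0.03 35 [-0.011  0.01 ] [-0.037 -0.032  0.034]
-0.02 28 [-0.009  0.01 ] [-0.036 -0.03   0.03 ]
top1.npy 591
-0.2 8 [-0.001  0.036] [-0.045 -0.038 -0.025]
-0.19 98 [-0.013  0.037] [-0.049 -0.042 -0.024]
-0.18 22 [-0.02  0.03] [-0.049 -0.048 -0.033]
-0.17 12 [-0.019  0.02 ] [-0.05  -0.049 -0.048]
-0.16 10 [-0.02   0.019] [-0.049 -0.048 -0.047]
-0.15 10 [-0.016  0.018] [-0.05  -0.049 -0.048]
-0.14 135 [-0.032  0.034] [-0.092 -0.071 -0.048]
-0.13 229 [-0.032  0.035] [-0.094 -0.075 -0.049]
-0.12 24 [-0.036  0.038] [-0.093 -0.049 -0.038]
-0.11 41 [-0.036  0.037] [-0.06  -0.048 -0.037]
start (array([72, 33, 20, 20, 22, 56, 56, 49, 50, 46, 20,  0,  0,  0,  0,  0,  0,
        0,  0,  0,  0,  0]), array([-1.20000000e-01, -1.10000000e-01, -1.00000000e-01, -9.00000000e-02,
       -8.00000000e-02, -7.00000000e-02, -6.00000000e-02, -5.00000000e-02,
       -4.00000000e-02, -3.00000000e-02, -2.00000000e-02, -1.00000000e-02,
       -5.55111512e-17,  1.00000000e-02,  2.00000000e-02,  3.00000000e-02,
        4.00000000e-02,  5.00000000e-02,  6.00000000e-02,  7.00000000e-02,
        8.00000000e-02,  9.00000000e-02,  1.00000000e-01]))
```

The fingertips sit about 16 mm behind the reported TCP instead of 14 mm ahead. Both images agree, so the reported z is about 30 mm too low and I will correct for it. Now I open, go down 30 mm more and close again.

>>> carry_out --pt "0 0 0 0 0 0" --pt "0 0 0 0 0 0" --pt "0 0 0 0 0 0" --pt "0 0 0 0 0 0" --pt "0 0 0 0 0 0" --pt "0 0 0 0 0 0" --fingers 87

```text
time: 4.75
ee_pos: [0.4538, -0.3554, 0.0642]
eef_rot: [0.992, 0.125, 0.0, 0.0]
ft_force: [0.7, 0.8, -0.3]
width: 0.0863
grip_force: 0.0
```

>>> carry_out --pt "0 0 0.25 0 0 0" --pt "0 0 0.25 0 0 0" --pt "0 0 0.25 0 0 0" --pt "0 0 0 0 0 0" --pt "0 0 0 0 0 0"

```text
time: 5.38
ee_pos: [0.4539, -0.3555, 0.0342]
eef_rot: [0.992, 0.125, 0.0, 0.0]
ft_force: [-0.7, 0.8, -0.8]
width: 0.0872
grip_force: 0.0
```

>>> carry_out --pt "0 0 0 0 0 0" --pt "0 0 0 0 0 0" --pt "0 0 0 0 0 0" --pt "0 0 0 0 0 0" --pt "0 0 0 0 0 0" --pt "0 0 0 0 0 0" --fingers 50 --force 50

```text
time: 6.12
ee_pos: [0.4538, -0.3554, 0.0343]
eef_rot: [0.992, 0.125, 0.0, 0.0]
ft_force: [-0.4, 0.2, 2.6]
width: 0.0631
grip_force: 50.0
```

Gripped: width 63 mm at 50 N. Lifting.

>>> carry_out --pt "0 0 -0.4 0 0 0" --pt "0 0 -0.7 0 0 0" --pt "0 0 -0.7 0 0 0" --pt "0 0 -0.7 0 0 0" --pt "0 0 -0.7 0 0 0" --pt "0 0 -0.7 0 0 0" --pt "0 0 -0.7 0 0 0" --pt "0 0 -0.7 0 0 0" --pt "0 0 -0.7 0 0 0" --pt "0 0 -0.2 0 0 0" --pt "0 0 0 0 0 0"

```text
time: 7.5
ee_pos: [0.4537, -0.3553, 0.2822]
eef_rot: [0.992, 0.125, 0.0, 0.0]
ft_force: [0.3, 0.3, -3.0]
width: 0.0631
grip_force: 50.0
```

```bash
python3 -c "
from d import *
to([*bp(-.006,0),.28])
c,W=snap('side','pics/s3.png')
cv2.imwrite('pics/s3c.png',cv2.resize(cv2.imread('pics/s3.png')[20:220,270:470],None,fx=3,fy=3))"
```

```text
t 7.5 pos [ 0.4537 -0.3553  0.2822] w 0.0631 F [ 0.3  0.3 -3. ]
units [  4.29 -11.94   0.05]
turn units [ 0. -0.  0.]
```

View pics/s3c.png

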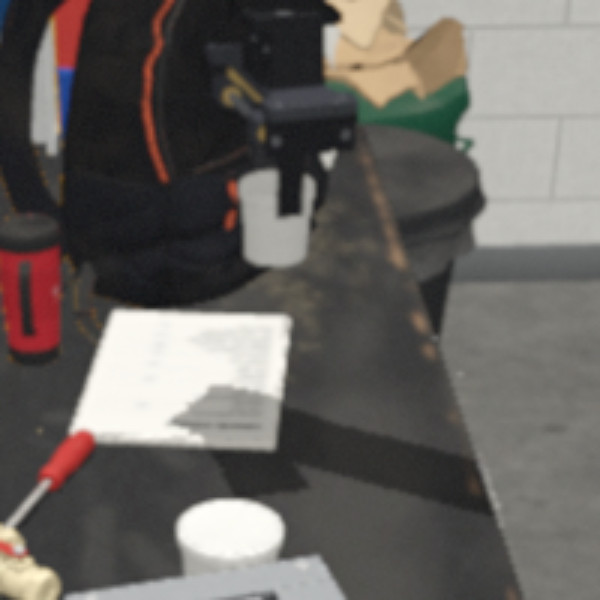

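The tub (about crop (275,215)) hangs upright in the fingers, gripped at the rim. I carry it over the box.

>>> carry_out --pt "0.14 -0.4 0 0 0 0" --pt "0.27 -0.75 0 0 0 0" --pt "0.27 -0.75 0 0 0 0" --pt "0.27 -0.75 0 0 0 0" --pt "0.27 -0.75 0 0 0 0" --pt "0.27 -0.75 0 0 0 0" --pt "0.27 -0.75 0 0 0 0" --pt "0.27 -0.75 0 0 0 0" --pt "0.27 -0.75 0 0 0 0" --pt "0.27 -0.75 0 0 0 0" --pt "0.27 -0.75 0 0 0 0" --pt "0.27 -0.75 0 0 0 0" --pt "0.27 -0.75 0 0 0 0" --pt "0.27 -0.75 0 0 0 0" --pt "0.27 -0.75 0 0 0 0" --pt "0.27 -0.75 0 0 0 0" --pt "0.1 -0.29 0 0 0 0" --pt "0 0 0 0 0 0" --pt "0 0 0 0 0 0"

```text
time: 9.93
ee_pos: [0.5019, 0.1485, 0.2819]
eef_rot: [0.992, 0.124, -0.0, 0.0]
ft_force: [0.3, -0.7, -1.8]
width: 0.0635
grip_force: 50.0
```

```bash
python3 - <<'E'
from d import *
to([*bp(-.006,0),.28])
c,W=snap('side','pics/s4.png')
s=read_state();q=R.from_quat(s["eef_rot"])
# box frame side view points
P=W.reshape(-1,3);P=P[~np.isnan(P[:,0])]
d=P[:,:2]-B;X=np.c_[d@[np.cos(yaw),np.sin(yaw)],d@[-np.sin(yaw),np.cos(yaw)],P[:,2]]
k=X[(abs(X[:,0])<.12)&(abs(X[:,1])<.12)&(abs(X[:,2]-.185)<.003)]
print("top face ext",np.round([np.percentile(k[:,i],[.5,99.5]) for i in(0,1)],4))
for a in np.arange(.2,.36,.01):
    k=X[(abs(X[:,0])<.06)&(abs(X[:,1])<.1)&(X[:,2]>=a)&(X[:,2]<a+.01)]
    if len(k)>5: print(round(a,2),len(k),np.round(np.percentile(k[:,0],[2,98]),3),np.round(np.percentile(k[:,1],[2,98]),3))
E
```

```text
t 9.93 pos [0.5019 0.1485 0.2819] w 0.0635 F [ 0.3 -0.7 -1.8]
units [ 0.01 -0.03  0.05]
turn units [ 0.01  0.   -0.01]
top face ext [[-0.0905  0.0883]
 [-0.1019  0.1071]]
0.24 34 [-0.025  0.017] [0.004 0.026]
0.25 124 [-0.03   0.019] [-0.     0.028]
0.26 129 [-0.029  0.019] [0.002 0.028]
0.27 150 [-0.04  0.02] [-0.003  0.029]
0.28 134 [-0.031  0.021] [-0.     0.029]
0.29 99 [-0.03   0.021] [0.002 0.04 ]
0.3 175 [-0.032  0.024] [-0.014  0.041]
0.31 299 [-0.037  0.023] [-0.029  0.041]
0.32 60 [-0.017  0.004] [0.039 0.043]
0.33 61 [-0.018  0.004] [0.04  0.046]
0.35 27 [-0.006  0.005] [-0.044 -0.034]
```

View pics/s4.png

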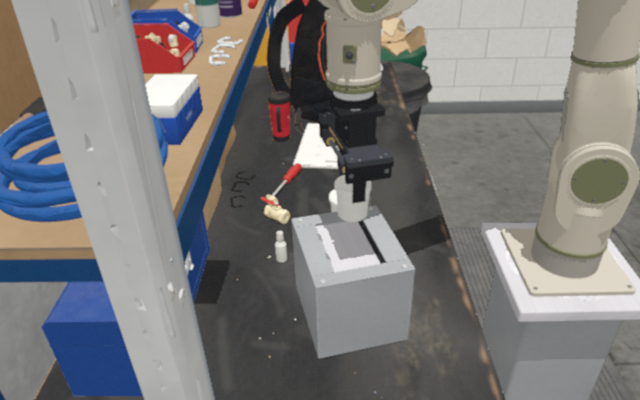

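The tub is centred over the opening (box x about -6 mm, y about 0), and the flap is shut with the dark slot visible at (370,240). I push down in stages and watch the force.

>>> carry_out --pt "0.04 -0.03 0.3 0 0 0" --pt "0 0 0.4 0 0 0" --pt "0 0 0.4 0 0 0" --pt "0 0 0.3 0 0 0" --pt "0 0 0.2 0 0 0" --pt "0 0 0.2 0 0 0" --pt "0 0 0.2 0 0 0" --pt "0 0 0.2 0 0 0" --pt "0 0 0.2 0 0 0" --pt "0 0 0 0 0 0"

```text
time: 11.22
ee_pos: [0.5024, 0.1511, 0.1852]
eef_rot: [0.992, 0.125, -0.001, 0.0]
ft_force: [-3.2, -0.7, -0.8]
width: 0.0632
grip_force: 50.0
```

>>> carry_out --pt "0 0 0.2 0 0 0" --pt "0 0 0.2 0 0 0" --pt "0 0 0.2 0 0 0" --pt "0 0 0.2 0 0 0" --pt "0 0 0.2 0 0 0" --pt "0 0 0.2 0 0 0" --pt "0 0 0.2 0 0 0" --pt "0 0 0 0 0 0"

```text
time: 12.22
ee_pos: [0.5027, 0.1512, 0.1293]
eef_rot: [0.992, 0.125, -0.001, 0.0]
ft_force: [-1.4, -0.1, -2.3]
width: 0.0631
grip_force: 50.0
```

>>> carry_out --pt "0 0 0.2 0 0 0" --pt "0 0 0.2 0 0 0" --pt "0 0 0.12 0 0 0" --pt "0 0 0 0 0 0" --pt "0 0 0 0 0 0"

```text
time: 12.85
ee_pos: [0.5032, 0.1514, 0.1094]
eef_rot: [0.992, 0.125, -0.0, 0.0]
ft_force: [-1.3, 0.3, -2.3]
width: 0.0633
grip_force: 50.0
```

```bash
python3 - <<'E'
from d import *
to([*bp(-.005,0),.107])
c,W=snap('side','pics/s5.png')
P=W.reshape(-1,3);P=P[~np.isnan(P[:,0])]
d=P[:,:2]-B;X=np.c_[d@[np.cos(yaw),np.sin(yaw)],d@[-np.sin(yaw),np.cos(yaw)],P[:,2]]
k=X[(abs(X[:,0])<.04)&(X[:,1]>.08)&(X[:,1]<.105)&(X[:,2]>.187)]
print(len(k),np.round(np.percentile(k[:,2],[1,5,50]),4) if len(k) else '')
k=X[(abs(X[:,0])<.033)&(abs(X[:,1])<.033)&(X[:,2]<.18)];print(len(k), np.round(np.percentile(k[:,2],[1,50,99]),3) if len(k) else '')
cv2.imwrite('pics/s5c.png',cv2.resize(cv2.imread('pics/s5.png')[120:360,270:440],None,fx=2.4,fy=2.4))
E
```

```text
t 12.85 pos [0.5032 0.1514 0.1094] w 0.0633 F [-1.3  0.3 -2.3]
units [-0.02  0.03  0.06]
turn units [0. 0. 0.]
928 [0.1933 0.1967 0.2247]
134 [0.122 0.139 0.174]
```

View pics/s5c.png

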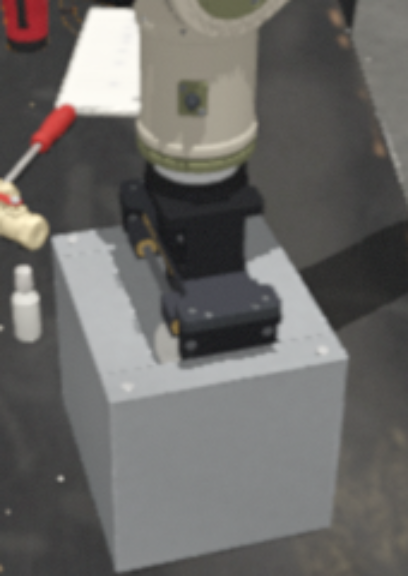

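The tub is fully down in the opening, with its lid about 44 mm below the top at z ≈ 0.14 and the gripper body about 8 mm clear of the box. I release.

>>> carry_out --pt "0 0 0 0 0 0" --pt "0 0 0 0 0 0" --pt "0 0 0 0 0 0" --pt "0 0 0 0 0 0" --pt "0 0 0 0 0 0" --pt "0 0 0 0 0 0" --pt "0 0 0 0 0 0" --pt "0 0 0 0 0 0" --fingers 85

```text
time: 13.9
ee_pos: [0.5032, 0.1514, 0.1094]
eef_rot: [0.992, 0.125, 0.0, 0.0]
ft_force: [-1.7, -0.7, 1.5]
width: 0.085
grip_force: 1.1
```

>>> carry_out --pt "0 0 -0.3 0 0 0" --pt "0 0 -0.5 0 0 0" --pt "0 0 -0.8 0 0 0" --pt "0 0 -0.8 0 0 0" --pt "0 0 -0.8 0 0 0" --pt "0 0 -0.8 0 0 0" --pt "0 0 -0.6 0 0 0" --pt "0 0 0 0 0 0" --pt "0 0 0 0 0 0" --pt "0 0 0 0 0 0"

```text
time: 15.15
ee_pos: [0.5029, 0.1512, 0.2926]
eef_rot: [0.992, 0.125, -0.001, 0.0]
ft_force: [-0.8, -0.5, -1.5]
width: 0.0851
grip_force: 0.0
```

```bash
python3 - <<'E'
from d import *
c,W=snap('side','pics/s6.png')
P=W.reshape(-1,3);P=P[~np.isnan(P[:,0])]
d=P[:,:2]-B;X=np.c_[d@[np.cos(yaw),np.sin(yaw)],d@[-np.sin(yaw),np.cos(yaw)],P[:,2]]
k=X[(abs(X[:,0])<.035)&(abs(X[:,1])<.065)&(X[:,2]<.21)];print(len(k), np.round(np.percentile(k[:,2],[1,10,50,90,99]),3))
cv2.imwrite('pics/s6c.png',cv2.resize(cv2.imread('pics/s6.png')[100:360,230:440],None,fx=2.2,fy=2.2))
E
```

```text
1572 [0.177 0.178 0.18  0.181 0.182]
```

View pics/s6c.png

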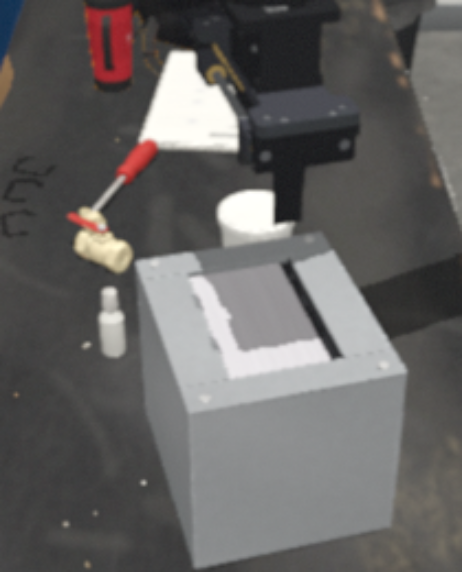

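The flap is shut again and level at z = 0.180, the tub is gone from the opening, the fingers are empty, and the large tub, valve and bottle stand as before. Handing in.

```bash
python3 -c "
from bench import r
print(r.close_job())"
```

```text
the job is handed in; nothing more can be done
None
```

The small tub was pushed down through the flap, which closed level behind it; the large tub, valve and glue bottle were untouched, and I handed the job in after about 15 s of robot time (no verdict shown).

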